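# Pick a bearing from a lidded, tilted stock tub

### The job

Lift the white lid off the tilted orange tub by its black knob and set it down, knob up, in the middle of the green mat; then take the blue bearing block out of the tub and stand it on its foot inside the open carton. Set both down gently, never letting them drop, and do not bump the lamp bar that spans the tub. Leave the tape roll, the bottle and the parcel where they are.

Things in the scene. Friction and masses are not known exactly. Their poses are not given: they have to be found in the camera images.
- tub: Orange open tub on a low stand, fixed, mouth tilted 30 deg towards the robot. Outside 180 (up the slope) x 200 (y) x 97 deep, walls and bottom 5. Origin: on the bench below the mouth's centre, which is 143 higher; z vertical, y across the tub, x level towards its high side. Mouth normal (-0.5, 0, 0.866); rim's low side at x -78, height 98, high side at x 78, height 188.
- lamp: Aluminium lamp bar over the tub, fixed to move with it, same origin and axes. Bar 28 (x) x 330 (y) x 22, underside 343 above the bench, centred at x 15; two posts, diameter 14, at x 15, y -157 and 157. A vertical tool at the knob or in the tub hits it; a tool tilted along the mouth's normal passes in front.
- lid: Loose white lid on the tub, 180 (x) x 200 (y), 0.3 kg. Its 6 thick plate rests on the rim; below it an 8 high step (162 x 182) sits inside with 4 play. Central round black knob, diameter 36, from 22 to 48 above the origin, thin neck below. Origin: centre of the step's underside; z along the knob, tilted with the tub at the start. On the mat it rests on the step.
- bearing: Blue pillow-block bearing, 0.55 kg, in the tub under the lid. Foot 130 (x) x 46 (y) x 14; round upright housing, diameter 60, flat faces at y -17 and 17, its axis 42 above the underside, top at 72. Origin: centre of the foot's underside; z up through the housing. It starts on the tub's sloping floor, x up the slope, foot's end against the low wall.
- mat: Green rubber mat fixed on the bench, 220 (x) x 240 (y) x 4. Origin: centre of its underside, on the bench.
- carton: Open cardboard carton fixed on the bench, outside 208 (x) x 168 (y) x 80 high, walls and floor 4 thick; short flaps folded down outside its long sides. Origin: centre of its underside, on the bench.
- tape: Roll of brown tape lying flat, outer diameter 100, 48 high, loose. Origin: centre of its underside. Bystander.
- bottle: White bottle with red cap, diameter 66, 170 high, loose. Origin: centre of its underside. Bystander.
- parcel: Small brown parcel, 110 x 80 x 70 high, loose. Origin: centre of its underside. Bystander.

How it is judged:
On the way:
1. the lid lies flat, knob up, released on the mat, and the bearing is still in the tub (horizontal distance between lid and mat below 0.06 m and z of lid in the frame of mat between 0 and 0.012 m and angle between lid's own z axis and vertical below 0.08 rad and contact force between lid and the fingers below 0.2 N and linear speed of lid below 0.02 m/s and horizontal distance between bearing and tub below 0.1 m), for 0.2 s.
At the end, for the whole second after the job is handed in: The lid lies flat on the mat, knob up (within 0.08 rad), its centre within 60 mm of the mat's, resting on it; the bearing stands on its foot (within 0.1 rad) on the floor of the carton, inside its walls; both are at rest and released (horizontal distance between lid and mat below 0.06 m and z of lid in the frame of mat between 0 and 0.012 m and angle between lid's own z axis and vertical below 0.08 rad and contact force between each of lid, bearing and the fingers below 0.2 N and linear speed of each of lid, bearing below 0.02 m/s and x of bearing in the frame of carton between -0.085 and 0.085 m and y of bearing in the frame of carton between -0.065 and 0.065 m and z of bearing in the frame of carton between -0.002 and 0.012 m and angle between bearing's own z axis and vertical below 0.1 rad); the robot touches nothing.
It fails at once if the lid is dropped: it comes down faster than 0.6 m/s within 40 mm of the bench (height (world z) of lid below 0.04 m and linear speed of lid above 0.6 m/s).
It fails at once if the bearing is dropped: it moves faster than 0.6 m/s within 45 mm of the bench (height (world z) of bearing below 0.045 m and linear speed of bearing above 0.6 m/s).
It fails at once if the lamp bar or its posts are bumped (over 3 N) (contact force between lamp and anything else above 3 N).
It fails at once if the tape roll, bottle or parcel is moved more than 20 mm or tipped over (distance of any of tape, bottle, parcel from where it was at the start of the episode above 0.02 m or angle between any of tape, bottle, parcel's own z axis and vertical above 0.5 rad).
It also fails if it takes over 58 s, if anything falls off the work surface, if the arm or the gripper's body presses on something with over 40 N, if the wrist force passes 120 N, or if a joint passes its speed limit or range.

### The arm

A 7-joint arm with a two-finger parallel gripper is mounted at the origin on the work surface. World frame = base frame: x ahead of the robot, y to its left, z up, the work surface at z = 0. Lengths are in m, angles in rad, forces in N, time in s.
With the tool pointing down it reaches from about 0.375 to 0.925 m from the base axis. Payload 3.1 kg.
Tool frame: the origin (TCP) lies on the front face of the gripper's body, between the roots of the fingers; the fingertips stand 73 mm ahead of it and the grasp point (between the pads) lies 54 mm ahead of it; z points along the fingers, y is the line along which they close (so a half turn about z gives the same grasp; the last joint's range is limited). The gripper opens to 85 mm and grips with 20 to 120 N. Pads are 22 mm wide; open, the fingers measure 114 mm over their backs; the gripper's body (76 mm by 85 mm) begins 54 mm behind the grasp point. The pads swing forward as they close: fully open they stand 13 mm farther back than shut.
Start: joints at [1.163, 0.383, 0.044, 1.598, -0.018, 1.161, -0.05], TCP at [0.198, -0.619, 0.304] pointing down, gripper open.
Joint ranges: [-2.61, 2.61], [-0.41, 2.15], [-1.48, 1.57], [0, 2.5], [-1.57, 4.71], [0.05, 1.97], [-2.85, 2.85]. Speed limits (rad/s): [2.79, 2.79, 3.14, 3.14, 3.14, 3.14, 3.14].

### API

Orientations are given as [roll, pitch, yaw] about the fixed x, y, z axes, in that order (R = Rz(yaw) Ry(pitch) Rx(roll)).
In Python, from plant import r gives the robot as it stands.
- The arm moves only by the tool move_arm, never from a script. Its argument "motion" is a list of rows, each an object with "rotation": the turn, a rotation vector about the tool's x, y, z in rad, a list of three; "delta_pos": the shift along the tool's x, y, z in mm, a list of three; "gripper": the finger opening in mm, from 0 to 85.4. A call has 1 to 10 rows; each row is the pose to reach, as a shift and turn from the pose commanded when the call began, along the tool's axes at that moment; what a row does not reach only later rows make up. A row lasts 1/12 s, in which the tool goes at most 41.7 mm and 7.16 degrees, less where a joint would pass 70% of its speed; a pose out of reach is approached as far as the arm can. A call with a gripper value outside its range is refused whole. The fingers move at their own pace and stop on an object; the grip force is fixed at half the most. Time passes only in rows, so rows that repeat a pose let the fingers close. It gives the time, the measured TCP pose, the force, the opening and the grip force at its end, in the units of the state.
- r.sense(): the state, without advancing time (a new reading comes with each control period).
- r.get_image(name): name is "scene" or "top" or "wrist"; returns (picture, depth): 384x512x3 uint8, red, green, blue; 384x512 float32, m along the optical axis (not along the pixel's ray), 0 where there is no reading.
- r.camera_model(name): a dict with "fovy" (degrees; the focal length in pixels is half the picture's height over the tangent of half this angle, whatever the lens; pixels are square), "cx", "cy" (the principal point, pixels), "T" (4x4, takes a point from camera to world coordinates). Camera axes: x right, y down, z forward; pixel columns grow to the right and rows downward; lengths in m; the calibration is good to about 2 mm. A picture is of the moment at which its call begins: read the wrist's pose just before it. camera_model takes no time and is no camera call; for the wrist camera it gives the pose at the moment of the call.
- r.sign_off(): hands the job in; it is judged then, once.
The state is a dict: "time": time; "joint_pos": joint angles; "joint_vel": joint speeds; "joint_efforts": joint torques, N m; "eef_pos": TCP position; "tool_rot": TCP orientation; "contact_force": force on the tool from outside, world axes, zero at the start; "ft_torque": the same for the moment, N m; "finger_gap": finger opening in m; "gripper_force": force on a finger pad.
Only numpy, scipy, OpenCV 4.12 (cv2) and the standard library are available. Lean on these libraries where they do the work, as an engineer would, in place of code of your own. Each camera call takes 0.05 s, during which the arm holds its last target. There are 200 camera calls.

## Working session

There is one attempt and no reset: what is moved stays moved. The work goes in short steps, Python scripts to look and compute and a tool call to move; the robot and the scene stay as the last step left them, time stands still between calls to the robot, and variables do not carry over. Pictures are saved under pics/ and viewed, at most 10 in all, crops included, and the job is handed in when it is done.

Besides the shell and the picture viewer there is one more tool, called by a JSON object that holds its "api" and its "payload". move_arm: Moves the arm, as the interface text tells. Its arguments: {"type":"object","properties":{"motion":{"type":"array"}},"required":["motion"]}

```bash
ls; mkdir -p pics; cat > h.py <<'E'
import numpy as np,cv2
from scipy.spatial.transform import Rotation as R
from plant import r
def grab(n,save=None):
    m=r.camera_model(n); im,d=r.get_image(n)
    if save: cv2.imwrite('pics/'+save,im[:,:,::-1])
    return im,d,m
def pts(d,m):
    h,w=d.shape; f=h/2/np.tan(np.radians(m['fovy'])/2)
    u,v=np.meshgrid(np.arange(w),np.arange(h))
    P=np.stack([(u-m['cx'])/f*d,(v-m['cy'])/f*d,d,np.ones_like(d)],-1)
    return (P@np.array(m['T']).T)[...,:3]
E
python3 - <<'E'
from h import *
s=r.sense();print(s)
for n in('scene','top'):
    im,d,m=grab(n,n+'0.png');print(n,m,d.min(),d.max())
    np.savez(n+'0.npz',im=im,d=d,P=pts(d,m))
E
```

```text
pics
{'time': 0.0, 'joint_pos': array([ 1.16318497,  0.38385484,  0.04383421,  1.59962087, -0.01789073,
        1.16119496, -0.04991478]), 'joint_vel': array([ 0.00091729,  0.00020976, -0.00012404,  0.00083369,  0.00094916,
        0.00119799,  0.00167263]), 'joint_efforts': array([-3.74562205e-04, -4.33457065e+01,  1.02414429e+00, -2.49512386e+01,
        1.05864310e-02,  1.13464418e-02, -7.12571548e-06]), 'eef_pos': array([ 0.19793671, -0.61831919,  0.30245237]), 'tool_rot': array([-3.13891147e+00,  1.53787037e-04,  3.09879247e-01]), 'contact_force': array([-0.17694675, -0.73226995, -0.10141698]), 'ft_torque': array([-0.01465525,  0.05811702,  0.0199017 ]), 'gripper_force': 0.0, 'finger_gap': 0.08541406163696148}
scene {'fovy': 55.86784784735038, 'cx': 253.5902777519101, 'cy': 192.94140642637478, 'T': array([[-0.47878674, -0.83905707,  0.25835342,  0.29041271],
       [-0.87792423,  0.45875858, -0.13707523,  0.15096409],
       [-0.00350791, -0.29244453, -0.95627606,  1.05700696],
       [ 0.        ,  0.        ,  0.        ,  1.        ]])} 0.0 2.2799418
top {'fovy': 57.63523631657647, 'cx': 257.6625271660622, 'cy': 189.47178616695967, 'T': array([[ 0.01940022, -0.99840353,  0.05304732,  0.49720911],
       [-0.99977288, -0.01890401,  0.00983985, -0.01172061],
       [-0.00882134, -0.05322617, -0.99854352,  0.98117802],
       [ 0.        ,  0.        ,  0.        ,  1.        ]])} 0.0 1.8112428
```

View pics/top0.png

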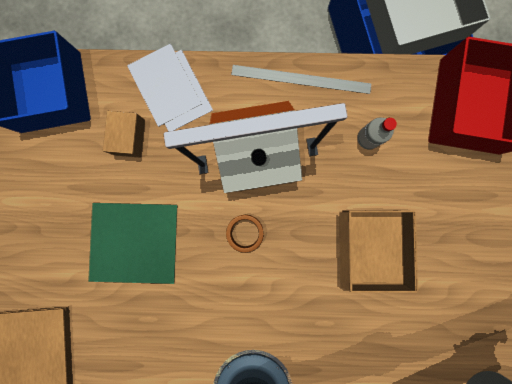

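View pics/scene0.png

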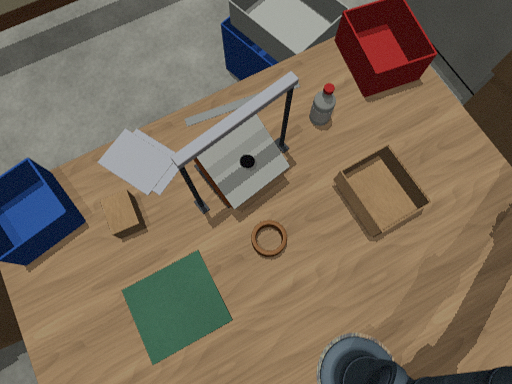

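The top view shows the lid knob at (258,157) below the lamp bar. The mat is at (133,243), the carton at (378,250), the tape at (245,233), the bottle at (377,133) and the parcel at (124,133). The scene view agrees, with the knob at (247,161). Next I measure them.

```bash
python3 - <<'E'
from h import *
def rect(p): 
    c,s,a=cv2.minAreaRect((p[:,:2]*1000).astype(np.float32)); return np.round(c,1),np.round(s,1),round(a,1)
for n in('top','scene'):
    z=np.load(n+'0.npz'); im,d,P=z['im'].astype(int),z['d'],z['P']
    hsv=cv2.cvtColor(z['im'],cv2.COLOR_RGB2HSV); H,S,V=[hsv[...,i].astype(int) for i in range(3)]
    ok=(d>0)&(P[...,0]>.1)&(P[...,0]<.9)&(abs(P[...,1])<.6)
    X,Y,Z=P[...,0],P[...,1],P[...,2]
    def big(m):
        m=cv2.morphologyEx(m.astype(np.uint8),cv2.MORPH_OPEN,np.ones((2,2)))
        k,l,st,_=cv2.connectedComponentsWithStats(m); i=1+st[1:,4].argmax(); return P[l==i]
    print(n)
    g=big(ok&(H>60)&(H<95)&(S>90)); print('mat',rect(g),np.median(g[:,2]))
    b=big(ok&(Z>.35)&(Z<.385)&(X>.4)); print('bar',rect(b),np.median(b[:,2]),len(b))
    bb=b[:,:2]-b[:,:2].mean(0); v=np.linalg.svd(bb,full_matrices=0)[2][0]; print(' baryaw',np.degrees(np.arctan2(v[1],v[0])))
    lid=big(ok&(S<40)&(V>110)&(Z>.08)&(Z<.22)&(X>.45)&(abs(Y)<.15)); 
    c=lid.mean(0); nrm=np.linalg.svd(lid-c,full_matrices=0)[2][2]; nrm*=np.sign(nrm[2]); 
    for _ in range(3):
        e=(lid-c)@nrm; q=lid[abs(e)<.006]; c=q.mean(0); nrm=np.linalg.svd(q-c,full_matrices=0)[2][2]; nrm*=np.sign(nrm[2])
    print('lid c',c,'n',nrm,len(q),'yaw',np.degrees(np.arctan2(-nrm[1],-nrm[0])))
    kn=big(ok&(V<45)&(X>.5)&(X<.75)&(abs(Y)<.09)&(Z>.15)&(Z<.25)); e=(kn-c)@nrm; print('knob',kn.mean(0),len(kn),e.mean(),kn[abs(e-np.median(e))<.004].mean(0))
    ca=big(ok&(Z>.065)&(Z<.09)&(X>.2)&(X<.5)&(Y<-.15)&(Y>-.5)); print('carton rim',rect(ca),ca[:,2].mean())
    t=big(ok&(Z>.04)&(Z<.06)&(abs(Y)<.12)&(X>.25)&(X<.5)); print('tape',rect(t),t[:,2].mean())
    t=big(ok&(Z>.06)&(Z<.08)&(Y>.2)&(X>.4)); print('parcel',rect(t),t[:,2].mean())
    t=big(ok&(Z>.1)&(Z<.19)&(Y<-.17)&(X>.4)); print('bottle',rect(t),t[:,2].max())
E
```

```text
top
mat (array([390. , 224.6]), array([471.3, 217.4]), 89.6) 0.0033096625329077645
bar (array([618.6, -23.3]), array([228.9, 522.6]), 14.7) 0.3656281917008055 3102
 baryaw 101.04377879385495
lid c [ 0.61110267 -0.0055971   0.13701993] n [-0.49234229 -0.09081156  0.86565139] 3830 yaw 10.450635365959167
knob [ 0.6136734  -0.00638741  0.17276332] 194 0.029747407689102088 [ 0.61251216 -0.00518791  0.17668212]
carton rim (array([ 420.1, -219.7]), array([412.1, 164.6]), 47.9) 0.06783781036926653
tape (array([424.5,  28.7]), array([101.7,  96.3]), 1.3) 0.03863529014898747
parcel (array([631.9, 192.2]), array([472.3, 125.7]), 71.4) 0.07089164055225448
bottle (array([ 627.5, -362.9]), array([235. , 711.4]), 38.6) 0.9811780219478671
scene
mat (array([389.6, 306.6]), array([311.4, 215.9]), 89.9) 0.005259670173900277
bar (array([667.9,  25.6]), array([297.3, 737.9]), 49.7) 0.36691798972343276 2224
 baryaw 106.90758398482616
lid c [ 0.6293589  -0.00495785  0.1432236 ] n [-0.84939649 -0.44572039  0.28259325] 377 yaw 27.68822054403522
knob [ 0.61105571 -0.00379325  0.17224945] 146 0.02323009380454024 [ 0.61231902 -0.00451412  0.17128339]
carton rim (array([ 392.1, -154.8]), array([218.7, 616. ]), 1.3) 0.07651514579943104
tape (array([393.6,  80.8]), array([ 97.7, 229.6]), 32.7) 0.049223680202192796
parcel (array([507.9, 300.7]), array([513.3, 123.6]), 21.0) 0.07425498808918958
bottle (array([ 535.5, -287.1]), array([227.8, 977.7]), 42.3) 1.0570069649990765
```

```bash
cat >> h.py <<'E'
def ray(uv,m,z,h=384):
    f=h/2/np.tan(np.radians(m['fovy'])/2); T=np.array(m['T'])
    uv=np.asarray(uv,float).reshape(-1,2)
    D=np.c_[(uv[:,0]-m['cx'])/f,(uv[:,1]-m['cy'])/f,np.ones(len(uv))]@T[:3,:3].T
    return T[:3,3]+D*((z-T[2,3])/D[:,2])[:,None]
def blob(m):
    k,l,st,c=cv2.connectedComponentsWithStats(m.astype(np.uint8)); i=1+st[1:,4].argmax(); return l==i,c[i],st[i]
E
python3 - <<'E'
from h import *
def rect(p): 
    c,s,a=cv2.minAreaRect((p[:,:2]*1000).astype(np.float32)); return np.round(c,1),np.round(s,1),round(a,1)
for n in('top','scene'):
    z=np.load(n+'0.npz'); d,P=z['d'],z['P']; m=r.camera_model(n)
    hsv=cv2.cvtColor(z['im'],cv2.COLOR_RGB2HSV); H,S,V=[hsv[...,i].astype(int) for i in range(3)]
    ok=(d>.2); X,Y,Z=P[...,0],P[...,1],P[...,2]
    print(n)
    def rr(mask,zz,lab):
        b,c,st=blob(mask); v,u=np.nonzero(b); p=ray(np.c_[u,v],m,zz); print(lab,rect(p),'px',np.round(c,1),st[4]); return p
    rr((H>60)&(H<95)&(S>90)&(X>.1)&(X<.6)&(Y>.05),.004,'mat')
    p=rr((V<45)&(abs(X-.612)<.06)&(abs(Y+.005)<.05),.170,'knob@.170')
    p=rr(ok&(abs(Z-.365)<.015)&(X>.45)&(abs(Y)<.3)&(X<.85),.365,'bar')
    v=np.linalg.svd(p[:,:2]-p[:,:2].mean(0),full_matrices=0)[2][0]; print(' baryaw',np.degrees(np.arctan2(v[1],v[0]))%180-90)
    # carton floor+walls: everything above 5mm or rim, filtered depth
    mk=ok&(Z>.05)&(Z<.1)&(X>.15)&(X<.55)&(Y<-.15)&(Y>-.5); rr(cv2.morphologyEx(mk.astype(np.uint8),cv2.MORPH_CLOSE,np.ones((3,3)))>0,.08,'carton')
    rr(ok&(Z>.03)&(Z<.06)&(abs(Y)<.12)&(X>.25)&(X<.5),.048,'tape')
    rr(ok&(Z>.06)&(Z<.085)&(Y>.2)&(Y<.45)&(X>.45)&(X<.8),.07,'parcel')
    rr(((H<8)|(H>172))&(S>150)&(abs(X-.6)<.25)&(Y<-.17)&(Y>-.5),.17,'bottlecap')
E
```

```text
top
mat (array([394.1, 343.7]), array([235.7, 216. ]), 89.6) px [132.8 242.8] 6533
knob@.170 (array([616.4,  -5.4]), array([37.7, 32.7]), 1.2) px [258.4 157. ] 195
bar (array([644. ,   1.5]), array([ 31. , 328.8]), 10.3) px [254.8 125.6] 3108
 baryaw 10.373937683621506
carton (array([ 393., -315.]), array([205.4, 191.9]), 1.2) px [377.4 256.4] 1707
tape (array([428.9,  31.6]), array([97.9, 95.9]), 1.1) px [243.8 233.5] 491
parcel (array([691. , 364.5]), array([ 83.1, 110.4]), 86.1) px [119.9 132.2] 1277
bottlecap (array([ 734.5, -438.3]), array([ 72. , 156.3]), 89.4) px [445.5 112.8] 1435
scene
mat (array([393.3, 344.7]), array([237.1, 215.7]), 89.8) px [175.9 306.5] 6589
knob@.170 (array([615.7,  -3.1]), array([36.9, 34. ]), 61.3) px [247. 161.] 147
bar (array([642.9,   1.9]), array([ 35. , 329.4]), 10.4) px [233.9 119.3] 2226
 baryaw 10.399253900861396
carton (array([ 394.9, -312.9]), array([208.1, 199.5]), 1.1) px [378.7 188.5] 1549
tape (array([429.9,  31.1]), array([97.4, 98.4]), 16.4) px [268.5 236.9] 471
parcel (array([690.4, 365.9]), array([ 82. , 114.2]), 86.2) px [119.5 211.6] 1131
bottlecap (array([ 716.4, -435.7]), array([ 84.6, 190.6]), 80.7) px [362.5  68.4] 1048
```

```bash
cat >> h.py <<'E'
YAW=np.radians(10.4); O=np.array([.6287,-.001,0])          # tub yaw, origin
N=np.array([-.5*np.cos(YAW),-.5*np.sin(YAW),np.sqrt(.75)]); MOUTH=O+[0,0,.143]
U=np.array([np.cos(YAW)*np.sqrt(.75),np.sin(YAW)*np.sqrt(.75),.5])
RT=R.from_euler('xyz',[np.pi,-np.pi/6,YAW]); RD=lambda yaw=0:R.from_euler('xyz',[np.pi,0,yaw])
def go(grasp,Rt,L=.054):
    "rotation, delta_pos (mm) bringing the grasp point L ahead of the TCP to 'grasp'"
    s=r.sense(); p=s['eef_pos']; R0=R.from_euler('xyz',s['tool_rot'])
    t=np.asarray(grasp)-L*Rt.apply([0,0,1]); w=(R0.inv()*Rt).as_rotvec(); d=R0.inv().apply(t-p)*1000
    print('t',round(s['time'],2),'rot',np.round(w,3),'dpos',np.round(d,1),'rows',round(np.linalg.norm(d)/41.7,1),round(np.degrees(np.linalg.norm(w))/7.16,1),'tcp->',np.round(t,3))
    return t
E
python3 - <<'E'
from h import *
K=MOUTH+.030*N; print(K)
go(K+.12*N+[-.03,0,0],RT)
E
```

```text
[ 0.61394643 -0.00370779  0.16898076]
t 0.1 rot [-0.036  0.523  0.125] dpos [ 468.8 -478.9  -16. ] rows 16.1 4.3 tcp-> [ 0.498 -0.019  0.32 ]
```

{"api": "move_arm", "payload": {"motion": [{"rotation":[0,0,0],"delta_pos":[40,-40,-10],"gripper":85},{"rotation":[0,0.1,0.03],"delta_pos":[68,-70,-10],"gripper":85},{"rotation":[0,0.2,0.06],"delta_pos":[96,-98,-12],"gripper":85},{"rotation":[-0.02,0.3,0.09],"delta_pos":[124,-127,-12],"gripper":85},{"rotation":[-0.02,0.4,0.1],"delta_pos":[152,-156,-14],"gripper":85},{"rotation":[-0.03,0.5,0.12],"delta_pos":[180,-184,-16],"gripper":85},{"rotation":[-0.036,0.523,0.125],"delta_pos":[209,-213,-16],"gripper":85},{"rotation":[-0.036,0.523,0.125],"delta_pos":[237,-242,-16],"gripper":85},{"rotation":[-0.036,0.523,0.125],"delta_pos":[265,-270,-16],"gripper":85},{"rotation":[-0.036,0.523,0.125],"delta_pos":[290,-296,-16],"gripper":85}]}}

```text
time: 0.93
eef_pos: [0.3841, -0.2466, 0.3193]
tool_rot: [3.139, -0.523, 0.182]
contact_force: [1.3, -0.1, -0.4]
finger_gap: 0.0854
gripper_force: 0.0
```

```bash
python3 - <<'E'
from h import *
s=r.sense();print(s['eef_pos'],s['tool_rot'],s['joint_pos'])
K=MOUTH+.030*N
go(K+.12*N+[-.03,0,0],RT)
E
```

```text
[ 0.38407566 -0.24656715  0.31933521] [ 3.13943372 -0.52328513  0.1817336 ] [ 1.00460945 -0.12858047 -0.29099188  2.21417021 -0.62538436  0.80250169
 -0.29349881]
t 0.93 rot [0.002 0.    0.   ] dpos [ 133.1 -202.9   76. ] rows 6.1 0.0 tcp-> [ 0.498 -0.019  0.32 ]
```

{"api": "move_arm", "payload": {"motion": [{"rotation":[0,0,0],"delta_pos":[22,-33,12],"gripper":85},{"rotation":[0,0,0],"delta_pos":[43,-65,24],"gripper":85},{"rotation":[0,0,0],"delta_pos":[65,-98,37],"gripper":85},{"rotation":[0,0,0],"delta_pos":[86,-131,49],"gripper":85},{"rotation":[0,0,0],"delta_pos":[108,-164,61],"gripper":85},{"rotation":[0,0,0],"delta_pos":[124,-190,71],"gripper":85},{"rotation":[0,0,0],"delta_pos":[133,-203,76],"gripper":85},{"rotation":[0,0,0],"delta_pos":[133,-203,76],"gripper":85},{"rotation":[0,0,0],"delta_pos":[133,-203,76],"gripper":85}]}}

```text
time: 1.68
eef_pos: [0.498, -0.0202, 0.3198]
tool_rot: [3.139, -0.523, 0.186]
contact_force: [-0.4, -0.1, -0.3]
finger_gap: 0.0851
gripper_force: 0.0
```

```bash
python3 - <<'E'
from h import *
s=r.sense();print(s['eef_pos'],s['tool_rot'],s['joint_pos'])
im,d,m=grab('wrist','w1.png'); P=pts(d,m)
K=MOUTH+.030*N
go(K+.06*N,RT); go(K,RT)
V=im.max(2); e=(P-MOUTH)@N
b,c,st=blob((V<60)&(abs(P-K).max(2)<.05)&(d>.05)); q=P[b]; top=q[abs((q-MOUTH)@N-.04)<.006]
print(c,st,len(q),len(top),'top ctr',top.mean(0),'exp',MOUTH+.04*N, 'off U',(top.mean(0)-MOUTH)@U,'n',((top-MOUTH)@N).mean())
E
```

```text
[ 0.49802092 -0.02024757  0.31979342] [ 3.13872261 -0.52305171  0.18579561] [ 0.85107016 -0.13394402 -0.77673937  2.18972946 -0.39811994  0.56755694
 -1.04612296]
t 1.73 rot [0.002 0.001 0.001] dpos [26.7  3.1 75.2] rows 1.9 0.0 tcp-> [ 0.558 -0.014  0.268]
t 1.73 rot [0.002 0.001 0.001] dpos [ 26.7   3.  135.2] rows 3.3 0.0 tcp-> [ 0.587 -0.009  0.216]
[260.84597523 157.45433437] [ 241  137   41   42 1292] 1292 1226 top ctr [ 0.6130073  -0.005154    0.17824712] exp [ 0.60902857 -0.00461038  0.17764102] off U 0.00360713926648429 n 0.03861728113835369
```

View pics/w1.png

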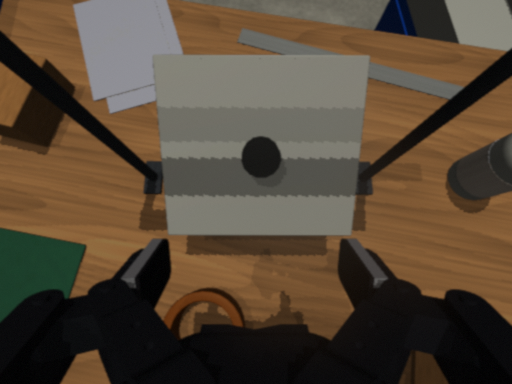

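The wrist view shows the knob at (261,157), on the expected axis and about 3 mm upslope. The bar posts are well clear. I go in.

{"api": "move_arm", "payload": {"motion": [{"rotation":[0,0,0],"delta_pos":[15,2,30],"gripper":85},{"rotation":[0,0,0],"delta_pos":[29,3,60],"gripper":85},{"rotation":[0,0,0],"delta_pos":[29,3,85],"gripper":85},{"rotation":[0,0,0],"delta_pos":[29,3,105],"gripper":85},{"rotation":[0,0,0],"delta_pos":[29,3,120],"gripper":85},{"rotation":[0,0,0],"delta_pos":[29,3,130],"gripper":85},{"rotation":[0,0,0],"delta_pos":[29,3,135],"gripper":85},{"rotation":[0,0,0],"delta_pos":[29,3,135],"gripper":85}]}}

```text
time: 2.4
eef_pos: [0.589, -0.0097, 0.2158]
tool_rot: [3.139, -0.52, 0.18]
contact_force: [0.1, 0.3, 0.6]
finger_gap: 0.0849
gripper_force: 0.0
```

{"api": "move_arm", "payload": {"motion": [{"rotation":[0,0,0],"delta_pos":[0,0,0],"gripper":20},{"rotation":[0,0,0],"delta_pos":[0,0,0],"gripper":20},{"rotation":[0,0,0],"delta_pos":[0,0,0],"gripper":20},{"rotation":[0,0,0],"delta_pos":[0,0,0],"gripper":20},{"rotation":[0,0,0],"delta_pos":[0,0,0],"gripper":20},{"rotation":[0,0,0],"delta_pos":[0,0,0],"gripper":20},{"rotation":[0,0,0],"delta_pos":[0,0,0],"gripper":20},{"rotation":[0,0,0],"delta_pos":[0,0,0],"gripper":20}]}}

```text
time: 3.07
eef_pos: [0.5899, -0.0085, 0.2189]
tool_rot: [3.137, -0.525, 0.183]
contact_force: [-5.0, -0.1, 6.7]
finger_gap: 0.0347
gripper_force: 58.9
```

{"api": "move_arm", "payload": {"motion": [{"rotation":[0,0,0],"delta_pos":[0,0,-4],"gripper":20},{"rotation":[0,0,0],"delta_pos":[0,0,-10],"gripper":20},{"rotation":[0,0,0],"delta_pos":[0,0,-20],"gripper":20},{"rotation":[0,0,0],"delta_pos":[0,0,-32],"gripper":20},{"rotation":[0,0,0],"delta_pos":[0,0,-44],"gripper":20},{"rotation":[0,0,0],"delta_pos":[0,0,-54],"gripper":20},{"rotation":[0,0,0],"delta_pos":[0,0,-60],"gripper":20},{"rotation":[0,0,0],"delta_pos":[0,0,-60],"gripper":20}]}}

```text
time: 3.73
eef_pos: [0.5597, -0.0134, 0.2705]
tool_rot: [3.137, -0.524, 0.183]
contact_force: [-0.6, 0.4, -2.2]
finger_gap: 0.0343
gripper_force: 60.1
```

```bash
python3 - <<'E'
from h import *
s=r.sense();print(s['eef_pos'],s['tool_rot'],s['joint_pos'],s['contact_force'],s['ft_torque'],s['finger_gap'])
im,d,m=grab('wrist','w2.png')
p=s['eef_pos']
go([.45,.05,.20],RD(YAW)) ; go([.394,.344,.16],RD(0))
E
```

```text
[ 0.55968138 -0.01343104  0.27047178] [ 3.13706152 -0.52398818  0.18317519] [ 0.83602272  0.13346679 -0.88148642  2.11750219  0.05610732  0.42043435
 -1.44774866] [-0.5817609   0.35239308 -2.19441504] [-0.10276146  0.79311567 -0.02534234] 0.034307130382990526
t 3.78 rot [ 0.004 -0.523  0.   ] dpos [-91.4 -82.2 -34.7] rows 3.1 4.2 tcp-> [0.45  0.05  0.254]
t 3.78 rot [-0.044 -0.522  0.178] dpos [-112.8 -381.7   -2.1] rows 9.5 4.4 tcp-> [0.394 0.344 0.214]
```

View pics/w2.png

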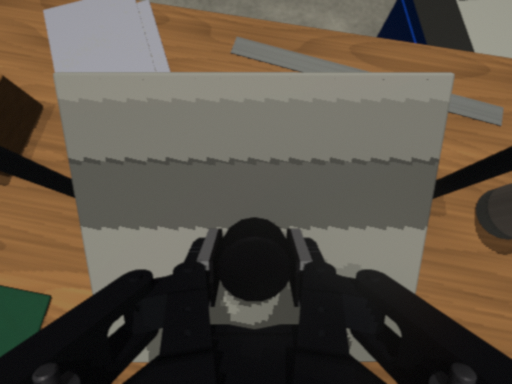

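The lid hangs straight in the grip, with the knob at (255,258) between the pads. I retreat from under the bar first, then level it on the way to the mat.

{"api": "move_arm", "payload": {"motion": [{"rotation":[0,0,0],"delta_pos":[-10,-4,-9],"gripper":20},{"rotation":[0,0,0],"delta_pos":[-25,-9,-21],"gripper":20},{"rotation":[0,0,0],"delta_pos":[-43,-16,-37],"gripper":20},{"rotation":[0,0,0],"delta_pos":[-62,-23,-53],"gripper":20},{"rotation":[0,0,0],"delta_pos":[-78,-29,-67],"gripper":20},{"rotation":[0,-0.03,0],"delta_pos":[-85,-45,-70],"gripper":20},{"rotation":[0,-0.1,0.02],"delta_pos":[-92,-68,-64],"gripper":20},{"rotation":[0,-0.18,0.05],"delta_pos":[-96,-95,-60],"gripper":20},{"rotation":[-0.01,-0.26,0.08],"delta_pos":[-98,-122,-56],"gripper":20},{"rotation":[-0.02,-0.34,0.1],"delta_pos":[-100,-150,-52],"gripper":20}]}}

```text
time: 4.62
eef_pos: [0.4216, 0.1139, 0.2638]
tool_rot: [-3.132, -0.183, 0.079]
contact_force: [0.7, 1.0, -5.1]
finger_gap: 0.0344
gripper_force: 60.4
```

```bash
python3 - <<'E'
from h import *
s=r.sense();print(s['eef_pos'],s['tool_rot'],s['joint_pos'],s['finger_gap'])
go([.394,.344,.16],RD(0))
E
```

```text
[0.421616   0.11393253 0.26378729] [-3.13249268 -0.18320284  0.07916241] [ 1.21019029 -0.16111854 -1.46234618  2.17800122 -0.18808448  0.80631813
 -1.63768504] 0.03435640177497144
t 4.62 rot [-0.016 -0.183  0.08 ] dpos [ -18.2 -231.1   49.4] rows 5.7 1.6 tcp-> [0.394 0.344 0.214]
```

{"api": "move_arm", "payload": {"motion": [{"rotation":[-0.006,-0.07,0.03],"delta_pos":[-4,-20,8],"gripper":20},{"rotation":[-0.01,-0.13,0.06],"delta_pos":[-7,-42,15],"gripper":20},{"rotation":[-0.016,-0.183,0.08],"delta_pos":[-10,-60,20],"gripper":20},{"rotation":[-0.016,-0.183,0.08],"delta_pos":[-10,-60,20],"gripper":20}]}}

```text
time: 4.95
eef_pos: [0.413, 0.1697, 0.2445]
tool_rot: [-3.131, -0.005, -0.002]
contact_force: [0.2, -0.2, -1.2]
finger_gap: 0.034
gripper_force: 62.9
```

```bash
python3 - <<'E'
from h import *
s=r.sense();print(s['eef_pos'],s['tool_rot'],s['joint_pos'],s['finger_gap'])
go([.394,.344,.16],RD(0))
E
```

```text
[0.41303323 0.16968201 0.24453715] [-3.13146740e+00 -5.02647922e-03 -1.83364485e-03] [ 0.72935358  0.27994425 -1.30724812  2.08688237  0.31692075  0.9935091
 -2.31480694] 0.034013628927910024
t 4.95 rot [-0.01  -0.005 -0.002] dpos [ -19.5 -174.    32.2] rows 4.3 0.1 tcp-> [0.394 0.344 0.214]
```

{"api": "move_arm", "payload": {"motion": [{"rotation":[-0.003,-0.002,-0.06],"delta_pos":[-3,-25,4],"gripper":20},{"rotation":[-0.006,-0.004,-0.13],"delta_pos":[-7,-55,10],"gripper":20},{"rotation":[-0.01,-0.005,-0.2],"delta_pos":[-10,-87,16],"gripper":20},{"rotation":[-0.01,-0.005,-0.27],"delta_pos":[-13,-118,22],"gripper":20},{"rotation":[-0.01,-0.005,-0.32],"delta_pos":[-16,-145,27],"gripper":20},{"rotation":[-0.01,-0.005,-0.35],"delta_pos":[-18,-165,31],"gripper":20},{"rotation":[-0.01,-0.005,-0.35],"delta_pos":[-20,-174,32],"gripper":20},{"rotation":[-0.01,-0.005,-0.35],"delta_pos":[-20,-174,32],"gripper":20}]}}

```text
time: 5.62
eef_pos: [0.3896, 0.3478, 0.2143]
tool_rot: [-3.14, -0.003, 0.359]
contact_force: [0.1, -0.6, -2.2]
finger_gap: 0.0339
gripper_force: 62.8
```

```bash
python3 - <<'E'
from h import *
s=r.sense();print(s['eef_pos'],s['tool_rot'],s['joint_pos'],s['finger_gap'])
im,d,m=grab('wrist'); P=pts(d,m)
Z=P[...,2]; ok=(d>.05)&(im.min(2)>90)&(np.ptp(im,axis=2)<30)&(Z>.05)&(Z<.25)
b,c,st=blob(ok); q=P[b]; cc=np.median(q,0)
for _ in range(4):
    A=np.c_[q[:,:2]-cc[:2],np.ones(len(q))]; k=np.linalg.lstsq(A,q[:,2],rcond=None)[0]; q=q[abs(A@k-q[:,2])<.004]
t=np.array(s['eef_pos']); print('plane slopes',k[:2],'plate z under tcp',k[2]+k[:2]@(t[:2]-cc[:2]),len(q))
im,d,m=grab('top'); P=pts(d,m)
b,c,st=blob((d>.2)&(im.min(2)>90)&(np.ptp(im,axis=2)<30)&(abs(P[...,0]-.394)<.18)&(abs(P[...,1]-.344)<.18)); v,u=np.nonzero(b); print(cv2.minAreaRect((ray(np.c_[u,v],m,.135)[:,:2]*1000).astype(np.float32)))
go([.394,.344,.10],RD(.35))
E
```

```text
[0.38959978 0.34778969 0.2143053 ] [-3.14042433e+00 -2.79619691e-03  3.58670720e-01] [ 0.16536797  0.5261276  -1.17650014  1.94470467  0.56474721  1.04979391
 -2.4730296 ] 0.03389342778770766
plane slopes [-0.00141603  0.00492068] plate z under tcp 0.13380590977758894 63640
((389.96417236328125, 344.405029296875), (179.43731689453125, 199.43789672851562), 20.2215633392334)
t 5.72 rot [ 0.003 -0.002  0.005] dpos [ 2.4  1.2 60.2] rows 1.4 0.0 tcp-> [0.394 0.344 0.154]
```

The lid is level, its underside about 116 mm above the mat. I lower it.

{"api": "move_arm", "payload": {"motion": [{"rotation":[0,0,0],"delta_pos":[1,0,15],"gripper":20},{"rotation":[0,0,0],"delta_pos":[2,0,38],"gripper":20},{"rotation":[0,0,0],"delta_pos":[2,0,62],"gripper":20},{"rotation":[0,0,0],"delta_pos":[2,0,82],"gripper":20},{"rotation":[0,0,0],"delta_pos":[2,0,97],"gripper":20},{"rotation":[0,0,0],"delta_pos":[2,0,105],"gripper":20},{"rotation":[0,0,0],"delta_pos":[2,0,110],"gripper":20},{"rotation":[0,0,0],"delta_pos":[2,0,113],"gripper":20},{"rotation":[0,0,0],"delta_pos":[2,0,115],"gripper":20},{"rotation":[0,0,0],"delta_pos":[2,0,115],"gripper":20}]}}

```text
time: 6.55
eef_pos: [0.394, 0.3452, 0.1001]
tool_rot: [3.139, -0.004, 0.354]
contact_force: [0.3, -0.5, -2.6]
finger_gap: 0.0344
gripper_force: 62.9
```

{"api": "move_arm", "payload": {"motion": [{"rotation":[0,0,0],"delta_pos":[0,0,1],"gripper":20},{"rotation":[0,0,0],"delta_pos":[0,0,2],"gripper":20},{"rotation":[0,0,0],"delta_pos":[0,0,2],"gripper":20}]}}

```text
time: 6.8
eef_pos: [0.3942, 0.3457, 0.0991]
tool_rot: [3.138, -0.005, 0.354]
contact_force: [0.4, -1.5, 5.2]
finger_gap: 0.0342
gripper_force: 63.7
```

Contact is made, so I release and rise.

{"api": "move_arm", "payload": {"motion": [{"rotation":[0,0,0],"delta_pos":[0,0,0],"gripper":45},{"rotation":[0,0,0],"delta_pos":[0,0,0],"gripper":60},{"rotation":[0,0,0],"delta_pos":[0,0,0],"gripper":85},{"rotation":[0,0,0],"delta_pos":[0,0,0],"gripper":85},{"rotation":[0,0,0],"delta_pos":[0,0,0],"gripper":85},{"rotation":[0,0,0],"delta_pos":[0,0,0],"gripper":85},{"rotation":[0,0,0],"delta_pos":[0,0,-10],"gripper":85},{"rotation":[0,0,0],"delta_pos":[0,0,-40],"gripper":85},{"rotation":[0,0,0],"delta_pos":[0,0,-80],"gripper":85},{"rotation":[0,0,0],"delta_pos":[0,0,-120],"gripper":85}]}}

```text
time: 7.63
eef_pos: [0.3922, 0.3448, 0.2187]
tool_rot: [3.138, -0.0, 0.355]
contact_force: [1.5, 0.7, 1.3]
finger_gap: 0.0851
gripper_force: 0.0
```

```bash
python3 - <<'E'
from h import *
s=r.sense();print(s['eef_pos'],s['tool_rot'],s['joint_pos'],s['finger_gap'])
im,d,m=grab('top','top1.png'); P=pts(d,m)
b,c,st=blob((d>.2)&(im.min(2)>90)&(np.ptp(im,axis=2)<30)&(abs(P[...,0]-.394)<.18)&(abs(P[...,1]-.344)<.18)); v,u=np.nonzero(b); q=P[b]; print(cv2.minAreaRect((ray(np.c_[u,v],m,.018)[:,:2]*1000).astype(np.float32)),np.percentile(q[:,2],[10,50,90]))
# bearing in the tub
hsv=cv2.cvtColor(im,cv2.COLOR_RGB2HSV); H,S,V=[hsv[...,i].astype(int) for i in range(3)]
b,c,st=blob((H>95)&(H<130)&(S>90)&(abs(P[...,0]-.63)<.12)&(abs(P[...,1])<.12)); q=P[b&(d>.2)]
L=np.c_[(q-MOUTH)@U,(q-MOUTH)@[-np.sin(YAW),np.cos(YAW),0],(q-MOUTH)@N]*1000
print('bearing px',c,st,'u,y,n pct',np.percentile(L,[2,50,98],axis=0).round(1))
G=MOUTH+.0-.0*N; go(G+.14*N-.03*np.array([1,0,0]),RT)
E
```

```text
[0.39215982 0.34475948 0.21869457] [ 3.13830619e+00 -4.25777401e-04  3.54937042e-01] [ 0.17281898  0.51950198 -1.17780991  1.93949536  0.55681524  1.06077964
 -2.46412176] 0.0851222840518287
((393.6385803222656, 345.684326171875), (180.3917999267578, 200.5794677734375), 20.046419143676758) [0.0150365  0.01721734 0.01949907]
bearing px [248.35084746 153.64915254] [237 135  23  39 590] u,y,n pct [[-78.7   1.4 -82.5]
 [ -8.7  22.  -45.5]
 [ 21.1  43.1 -21.4]]
t 7.68 rot [-0.048  0.508  0.169] dpos [-25.3 382.6 -84.7] rows 9.4 4.3 tcp-> [ 0.503 -0.019  0.311]
```

View pics/top1.png

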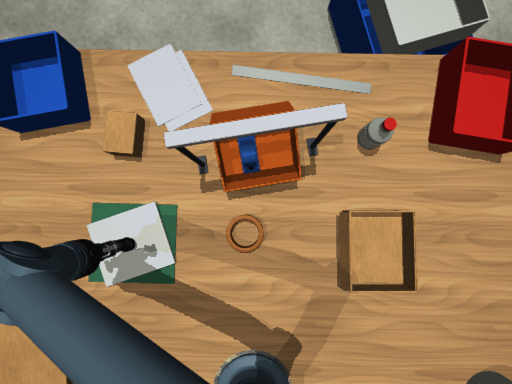

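The top view shows the lid centred on the mat at (130,243), at z 0.017. The bearing is in the tub at (248,154), on the +y side. Next I go to a close view of it.

```bash
cat >> h.py <<'E'
Yv=np.array([-np.sin(YAW),np.cos(YAW),0])
def tub(u,y,n): return MOUTH+u*U+y*Yv+n*N
E
python3 - <<'E'
from h import *
go(tub(-.035,.022,.10),RT)
E
```

```text
t 7.68 rot [-0.048  0.508  0.169] dpos [ -4.3 369.7 -32.2] rows 8.9 4.3 tcp-> [0.519 0.001 0.259]
```

{"api": "move_arm", "payload": {"motion": [{"rotation":[0,0,0],"delta_pos":[-10,30,-20],"gripper":70},{"rotation":[0,0.05,0.02],"delta_pos":[-20,65,-35],"gripper":70},{"rotation":[-0.01,0.12,0.04],"delta_pos":[-30,105,-50],"gripper":70},{"rotation":[-0.015,0.2,0.06],"delta_pos":[-30,145,-50],"gripper":70},{"rotation":[-0.02,0.28,0.09],"delta_pos":[-30,185,-50],"gripper":70},{"rotation":[-0.03,0.35,0.12],"delta_pos":[-30,225,-50],"gripper":70},{"rotation":[-0.04,0.42,0.14],"delta_pos":[-25,265,-45],"gripper":70},{"rotation":[-0.045,0.48,0.16],"delta_pos":[-20,303,-40],"gripper":70},{"rotation":[-0.048,0.508,0.169],"delta_pos":[-12,338,-35],"gripper":70},{"rotation":[-0.048,0.508,0.169],"delta_pos":[-4,366,-32],"gripper":70}]}}

```text
time: 8.52
eef_pos: [0.4931, 0.0336, 0.2539]
tool_rot: [3.126, -0.512, 0.188]
contact_force: [0.9, 0.9, 0.2]
finger_gap: 0.0698
gripper_force: 0.0
```

```bash
python3 - <<'E'
from h import *
s=r.sense();print(s['eef_pos'],s['tool_rot'],s['joint_pos'],s['finger_gap'])
go(tub(-.035,.022,.10),RT)
E
```

```text
[0.49310265 0.0336016  0.25388998] [ 3.12642192 -0.5119837   0.18846334] [ 0.96453191 -0.01532296 -1.07778957  2.26021302 -0.0907794   0.37809378
 -1.42740532] 0.06983002284917122
t 8.52 rot [0.012 0.012 0.006] dpos [19.5 36.6  5.8] rows 1.0 0.1 tcp-> [0.519 0.001 0.259]
```

{"api": "move_arm", "payload": {"motion": [{"rotation":[0.012,0.012,0.006],"delta_pos":[10,20,3],"gripper":70},{"rotation":[0.012,0.012,0.006],"delta_pos":[20,36,6],"gripper":70},{"rotation":[0.012,0.012,0.006],"delta_pos":[20,36,6],"gripper":70},{"rotation":[0.012,0.012,0.006],"delta_pos":[20,36,6],"gripper":70}]}}

```text
time: 8.85
eef_pos: [0.5219, 0.0033, 0.2599]
tool_rot: [-3.132, -0.526, 0.175]
contact_force: [-0.0, 0.5, 0.2]
finger_gap: 0.0698
gripper_force: 0.0
```

```bash
python3 - <<'E'
from h import *
s=r.sense();print(s['eef_pos'],s['tool_rot'],s['joint_pos'],s['finger_gap'])
im,d,m=grab('wrist','w3.png'); P=pts(d,m)
hsv=cv2.cvtColor(im,cv2.COLOR_RGB2HSV); H,S,V=[hsv[...,i].astype(int) for i in range(3)]
b,c,st=blob((H>95)&(H<130)&(S>90)&(d>.05)&(abs(P[...,0]-.63)<.15)&(abs(P[...,1])<.12)); q=P[b]
L=np.c_[(q-MOUTH)@U,(q-MOUTH)@Yv,(q-MOUTH)@N]*1000
print(c,st,np.percentile(L,[1,50,99],axis=0).round(1))
for a,bb in((-45,-17),(-95,-70)):
    k=L[(L[:,2]>a)&(L[:,2]<bb)]; 
    if len(k)>20: print(a,len(k),cv2.minAreaRect(k[:,:2].astype(np.float32)),np.percentile(k,[2,98],axis=0).round(1))
E
```

```text
[0.5219086  0.00333981 0.25990219] [-3.13219187 -0.52561204  0.17524475] [ 0.98601048  0.06740387 -1.03782518  2.20271043 -0.05669546  0.38526246
 -1.38151363] 0.06978747277074471
[257.11132898 157.67864924] [ 236  101   43  118 4590] [[-78.2   0.8 -80.7]
 [ -1.2  22.2 -50.8]
 [ 46.4  43.3 -20.5]]
-45 2251 ((-14.73256778717041, 21.353351593017578), (33.97150802612305, 55.405662536621094), 89.8360366821289) [[-38.7   4.8 -41.5]
 [ 12.2  37.8 -20.5]]
-95 2231 ((-16.213668823242188, 21.95683479309082), (44.20653533935547, 127.00039672851562), 89.81078338623047) [[-78.2   0.7 -80.7]
 [ 46.4  43.3 -77.3]]
```

View pics/w3.png

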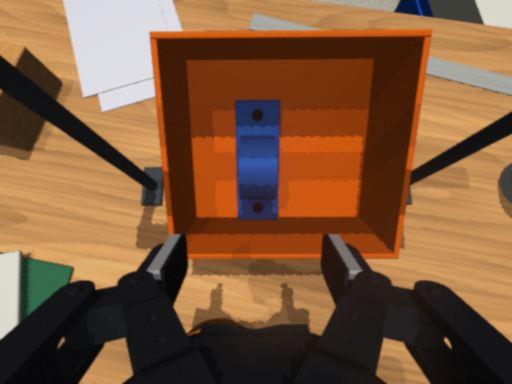

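The wrist view shows the bearing at (257,158), aligned with the tub, with its centre at u -16 and y 22 mm. The pads straddle it.

```bash
python3 - <<'E'
from h import *
go(tub(-.016,.0217,.06),RT);go(tub(-.016,.0217,-.047),RT)
E
```

```text
t 8.9 rot [-0.007 -0.001 -0.003] dpos [16.5  3.4 39.3] rows 1.0 0.1 tcp-> [0.555 0.008 0.234]
t 8.9 rot [-0.007 -0.001 -0.003] dpos [ 16.4   4.1 146.3] rows 3.5 0.1 tcp-> [0.608 0.017 0.141]
```

{"api": "move_arm", "payload": {"motion": [{"rotation":[-0.007,0,-0.003],"delta_pos":[10,3,15],"gripper":70},{"rotation":[-0.007,0,-0.003],"delta_pos":[16,4,38],"gripper":70},{"rotation":[-0.007,0,-0.003],"delta_pos":[16,4,60],"gripper":70},{"rotation":[-0.007,0,-0.003],"delta_pos":[16,4,85],"gripper":70},{"rotation":[-0.007,0,-0.003],"delta_pos":[16,4,108],"gripper":70},{"rotation":[-0.007,0,-0.003],"delta_pos":[16,4,126],"gripper":70},{"rotation":[-0.007,0,-0.003],"delta_pos":[16,4,138],"gripper":70},{"rotation":[-0.007,0,-0.003],"delta_pos":[16,4,144],"gripper":70},{"rotation":[-0.007,0,-0.003],"delta_pos":[16,4,146],"gripper":70},{"rotation":[-0.007,0,-0.003],"delta_pos":[16,4,146],"gripper":70}]}}

```text
time: 9.73
eef_pos: [0.6073, 0.0176, 0.1415]
tool_rot: [3.141, -0.525, 0.182]
contact_force: [0.3, 0.1, 0.1]
finger_gap: 0.0701
gripper_force: 0.0
```

{"api": "move_arm", "payload": {"motion": [{"rotation":[0,0,0],"delta_pos":[0,0,0],"gripper":20},{"rotation":[0,0,0],"delta_pos":[0,0,0],"gripper":20},{"rotation":[0,0,0],"delta_pos":[0,0,0],"gripper":20},{"rotation":[0,0,0],"delta_pos":[0,0,0],"gripper":20},{"rotation":[0,0,0],"delta_pos":[0,0,0],"gripper":20},{"rotation":[0,0,0],"delta_pos":[0,0,0],"gripper":20},{"rotation":[0,0,0],"delta_pos":[0,0,0],"gripper":20},{"rotation":[0,0,0],"delta_pos":[0,0,0],"gripper":20}]}}

```text
time: 10.4
eef_pos: [0.6078, 0.0162, 0.1424]
tool_rot: [3.141, -0.527, 0.18]
contact_force: [-4.2, 0.8, 4.8]
finger_gap: 0.0333
gripper_force: 61.0
```

```bash
python3 - <<'E'
from h import *
s=r.sense();print(s['eef_pos'],s['tool_rot'],s['joint_pos'],s['ft_torque'])
p=s['eef_pos']+.054*R.from_euler('xyz',s['tool_rot']).apply([0,0,1])-MOUTH; print(p@U,p@Yv,p@N)
E
```

```text
[0.60777681 0.01619248 0.14236931] [ 3.14082426 -0.52691629  0.18036408] [ 0.35857779  0.40471107 -0.48383925  2.10577932  0.67684127  0.18491627
 -2.06973318] [0.1133591  0.6519918  0.13223281]
-0.015270807096444449 0.020614345833991233 -0.04580790663644585
```

{"api": "move_arm", "payload": {"motion": [{"rotation":[0,0,0],"delta_pos":[0,0,-4],"gripper":20},{"rotation":[0,0,0],"delta_pos":[0,0,-12],"gripper":20},{"rotation":[0,0,0],"delta_pos":[0,0,-25],"gripper":20},{"rotation":[0,0,0],"delta_pos":[0,0,-42],"gripper":20},{"rotation":[0,0,0],"delta_pos":[0,0,-60],"gripper":20},{"rotation":[0,0,0],"delta_pos":[0,0,-80],"gripper":20},{"rotation":[0,0,0],"delta_pos":[0,0,-100],"gripper":20},{"rotation":[0,0,0],"delta_pos":[0,0,-115],"gripper":20},{"rotation":[0,0,0],"delta_pos":[0,0,-125],"gripper":20},{"rotation":[0,0,0],"delta_pos":[0,0,-125],"gripper":20}]}}

```text
time: 11.23
eef_pos: [0.5431, 0.0037, 0.2482]
tool_rot: [3.139, -0.52, 0.179]
contact_force: [0.8, -0.1, -7.4]
finger_gap: 0.0332
gripper_force: 61.5
```

```bash
python3 - <<'E'
from h import *
s=r.sense();print(s['eef_pos'],s['tool_rot'],s['joint_pos'])
im,d,m=grab('wrist','w4.png')
T=s['eef_pos']; Rt=RT
go([.50,-.03,.235],RT); go([.394,-.314,.19],RD(0))
E
```

```text
[0.54313922 0.00373322 0.24824089] [ 3.1392398  -0.5197785   0.17933949] [ 0.91627298  0.16048722 -1.00878352  2.16776908  0.20346128  0.37568731
 -1.6127295 ]
t 11.28 rot [ 0.003  0.003 -0.002] dpos [-48.9  25.5 -67.1] rows 2.1 0.0 tcp-> [ 0.473 -0.035  0.282]
t 11.28 rot [-0.045 -0.519  0.174] dpos [-178.6  286.1  -97.5] rows 8.4 4.4 tcp-> [ 0.394 -0.314  0.244]
```

View pics/w4.png

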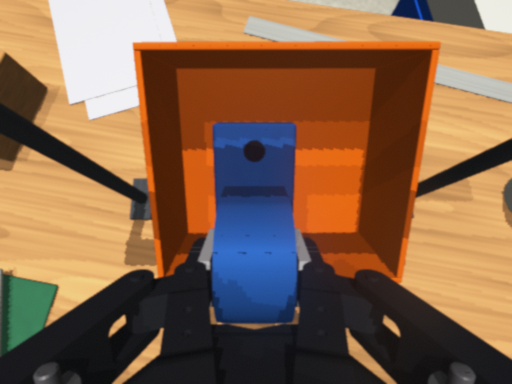

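The bearing is held upright in the pads at (255,250) and clear of the tub. I retreat and head for the carton.

{"api": "move_arm", "payload": {"motion": [{"rotation":[0,0,0],"delta_pos":[-8,4,-11],"gripper":20},{"rotation":[0,0,0],"delta_pos":[-20,11,-27],"gripper":20},{"rotation":[0,0,0],"delta_pos":[-35,18,-47],"gripper":20},{"rotation":[0,0,0],"delta_pos":[-48,27,-66],"gripper":20},{"rotation":[0,-0.03,0.01],"delta_pos":[-62,45,-76],"gripper":20},{"rotation":[-0.005,-0.08,0.03],"delta_pos":[-76,68,-80],"gripper":20},{"rotation":[-0.01,-0.14,0.05],"delta_pos":[-90,95,-84],"gripper":20},{"rotation":[-0.015,-0.2,0.07],"delta_pos":[-104,123,-87],"gripper":20},{"rotation":[-0.02,-0.27,0.09],"delta_pos":[-118,152,-89],"gripper":20},{"rotation":[-0.03,-0.34,0.11],"delta_pos":[-132,181,-91],"gripper":20}]}}

```text
time: 12.12
eef_pos: [0.4195, -0.2036, 0.2607]
tool_rot: [-3.134, -0.179, 0.064]
contact_force: [1.0, 1.0, -5.8]
finger_gap: 0.0335
gripper_force: 62.1
```

```bash
python3 - <<'E'
from h import *
s=r.sense();print(s['eef_pos'],s['tool_rot'],s['joint_pos'],s['finger_gap'])
go([.394,-.314,.19],RD(0))
E
```

```text
[ 0.41951946 -0.2035792   0.26067035] [-3.13412991 -0.17895167  0.06372938] [ 1.43640494  0.09435127 -1.04295478  2.11195644 -0.00707657  0.82512288
 -1.10020364] 0.03349252173962523
t 12.12 rot [-0.013 -0.179  0.064] dpos [-34.9 108.6   9.8] rows 2.7 1.5 tcp-> [ 0.394 -0.314  0.244]
```

{"api": "move_arm", "payload": {"motion": [{"rotation":[-0.004,-0.05,0.02],"delta_pos":[-8,28,2],"gripper":20},{"rotation":[-0.008,-0.11,0.04],"delta_pos":[-18,57,4],"gripper":20},{"rotation":[-0.011,-0.16,0.055],"delta_pos":[-27,84,7],"gripper":20},{"rotation":[-0.013,-0.179,0.064],"delta_pos":[-33,102,9],"gripper":20},{"rotation":[-0.013,-0.179,0.064],"delta_pos":[-35,109,10],"gripper":20},{"rotation":[-0.013,-0.179,0.064],"delta_pos":[-35,109,10],"gripper":20},{"rotation":[-0.013,-0.179,0.064],"delta_pos":[-35,109,10],"gripper":20}]}}

```text
time: 12.7
eef_pos: [0.3958, -0.3116, 0.2435]
tool_rot: [-3.136, -0.005, 0.002]
contact_force: [0.3, 0.6, -6.9]
finger_gap: 0.0333
gripper_force: 62.0
```

```bash
python3 - <<'E'
from h import *
s=r.sense();print(s['eef_pos'],s['tool_rot'],s['joint_pos'],s['finger_gap'])
im,d,m=grab('wrist','w5.png'); P=pts(d,m)
hsv=cv2.cvtColor(im,cv2.COLOR_RGB2HSV); H,S,V=[hsv[...,i].astype(int) for i in range(3)]
b,c,st=blob((H>95)&(H<130)&(S>90)&(d>.03)); q=P[b]-s['eef_pos']
f=q[q[:,2]<-.075]; k=np.linalg.lstsq(np.c_[f[:,:2],np.ones(len(f))],f[:,2],rcond=None)[0]
print('foot pts',len(f),np.percentile(f,[2,50,98],axis=0).round(4),'foot top plane',k)
go([.394,-.314,.19],RD(0))
E
```

```text
[ 0.39584075 -0.31159727  0.24346252] [-3.13631947e+00 -4.66768019e-03  1.84679922e-03] [ 1.38988034  0.29379759 -0.89894973  1.96830626  0.26413918  1.00177853
 -1.20094209] 0.033307914262832354
foot pts 5254 [[ 0.0246 -0.0203 -0.0885]
 [ 0.0444  0.001  -0.0871]
 [ 0.0634  0.0227 -0.0787]] foot top plane [-0.04141737  0.00317172 -0.08487681]
t 12.75 rot [-0.005 -0.005  0.004] dpos [-2.3  3.2 -0.1] rows 0.1 0.1 tcp-> [ 0.394 -0.314  0.244]
```

View pics/w5.png

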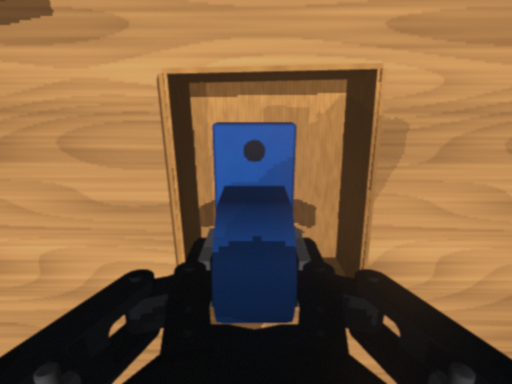

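The wrist view shows the bearing level at (255,250), over the carton. The carton's centre lies slightly right of it, column about 271 or roughly -10 mm in y. I lower with a small y correction.

{"api": "move_arm", "payload": {"motion": [{"rotation":[-0.005,-0.005,0.004],"delta_pos":[-1,5,12],"gripper":20},{"rotation":[-0.005,-0.005,0.004],"delta_pos":[-2,9,32],"gripper":20},{"rotation":[-0.005,-0.005,0.004],"delta_pos":[-2,9,57],"gripper":20},{"rotation":[-0.005,-0.005,0.004],"delta_pos":[-2,9,82],"gripper":20},{"rotation":[-0.005,-0.005,0.004],"delta_pos":[-2,9,102],"gripper":20},{"rotation":[-0.005,-0.005,0.004],"delta_pos":[-2,9,116],"gripper":20},{"rotation":[-0.005,-0.005,0.004],"delta_pos":[-2,9,125],"gripper":20},{"rotation":[-0.005,-0.005,0.004],"delta_pos":[-2,9,130],"gripper":20},{"rotation":[-0.005,-0.005,0.004],"delta_pos":[-2,9,133],"gripper":20},{"rotation":[-0.005,-0.005,0.004],"delta_pos":[-2,9,134],"gripper":20}]}}

```text
time: 13.58
eef_pos: [0.3955, -0.3214, 0.1112]
tool_rot: [3.138, -0.001, -0.002]
contact_force: [-0.4, -1.3, -6.1]
finger_gap: 0.0336
gripper_force: 62.0
```

{"api": "move_arm", "payload": {"motion": [{"rotation":[0,0,0],"delta_pos":[0,0,1],"gripper":20},{"rotation":[0,0,0],"delta_pos":[0,0,2],"gripper":20},{"rotation":[0,0,0],"delta_pos":[0,0,3],"gripper":20},{"rotation":[0,0,0],"delta_pos":[0,0,3],"gripper":20}]}}

```text
time: 13.92
eef_pos: [0.3948, -0.3215, 0.1079]
tool_rot: [3.139, -0.0, -0.002]
contact_force: [-0.3, -0.2, -5.8]
finger_gap: 0.0334
gripper_force: 62.0
```

{"api": "move_arm", "payload": {"motion": [{"rotation":[0,0,0],"delta_pos":[0,0,1],"gripper":20},{"rotation":[0,0,0],"delta_pos":[0,0,2],"gripper":20},{"rotation":[0,0,0],"delta_pos":[0,0,3],"gripper":20},{"rotation":[0,0,0],"delta_pos":[0,0,3],"gripper":20}]}}

```text
time: 14.25
eef_pos: [0.3948, -0.3214, 0.1058]
tool_rot: [3.139, 0.001, -0.002]
contact_force: [-3.9, 1.8, 3.8]
finger_gap: 0.0333
gripper_force: 63.4
```

Contact is made, so I release gently and rise.

{"api": "move_arm", "payload": {"motion": [{"rotation":[0,0,0],"delta_pos":[0,0,0],"gripper":40},{"rotation":[0,0,0],"delta_pos":[0,0,0],"gripper":50},{"rotation":[0,0,0],"delta_pos":[0,0,0],"gripper":62},{"rotation":[0,0,0],"delta_pos":[0,0,0],"gripper":62},{"rotation":[0,0,0],"delta_pos":[0,0,0],"gripper":62},{"rotation":[0,0,0],"delta_pos":[0,0,-8],"gripper":62},{"rotation":[0,0,0],"delta_pos":[0,0,-25],"gripper":62},{"rotation":[0,0,0],"delta_pos":[0,0,-60],"gripper":62},{"rotation":[0,0,0],"delta_pos":[0,0,-100],"gripper":62},{"rotation":[0,0,0],"delta_pos":[0,0,-140],"gripper":62}]}}

```text
time: 15.08
eef_pos: [0.3943, -0.3201, 0.2458]
tool_rot: [3.141, 0.001, -0.001]
contact_force: [1.4, -2.0, 1.0]
finger_gap: 0.062
gripper_force: 0.0
```

{"api": "move_arm", "payload": {"motion": [{"rotation":[0,0,0],"delta_pos":[-20,0,-20],"gripper":62},{"rotation":[0,0,0],"delta_pos":[-20,0,-30],"gripper":62},{"rotation":[0,0,0],"delta_pos":[-20,0,-30],"gripper":62}]}}

```text
time: 15.33
eef_pos: [0.3754, -0.322, 0.2774]
tool_rot: [3.134, -0.003, -0.004]
contact_force: [0.8, 0.2, 1.1]
finger_gap: 0.0618
gripper_force: 0.0
```

```bash
python3 - <<'E'
from h import *
s=r.sense();print(s['time'],s['eef_pos'],s['contact_force'])
im,d,m=grab('wrist','w6.png'); P=pts(d,m)
hsv=cv2.cvtColor(im,cv2.COLOR_RGB2HSV); H,S=hsv[...,0],hsv[...,1]
b,c,st=blob((H>95)&(H<130)&(S>90)&(d>.03)); q=P[b]
print(c,st,np.percentile(q,[1,50,99],axis=0).round(4))
f=q[(q[:,2]<.03)&(q[:,2]>.008)];print(cv2.minAreaRect((f[:,:2]*1000).astype(np.float32)),np.median(f[:,2]),f[f[:,0]>f[:,0].mean(),2].mean(),f[f[:,0]<f[:,0].mean(),2].mean())
E
```

```text
15.3333 [ 0.37537766 -0.32195527  0.27738635] [0.82596033 0.18468866 1.08149083]
[251.92595363 152.40239342] [ 232   99   40  110 4011] [[ 0.3316 -0.3423  0.0172]
 [ 0.4066 -0.321   0.0326]
 [ 0.4561 -0.2994  0.0773]]
((393.45989990234375, -320.79510498046875), (43.881019592285156, 127.27257537841797), 89.767333984375) 0.018601685263234524 0.018574107651471054 0.018708552624062645
```

View pics/w6.png

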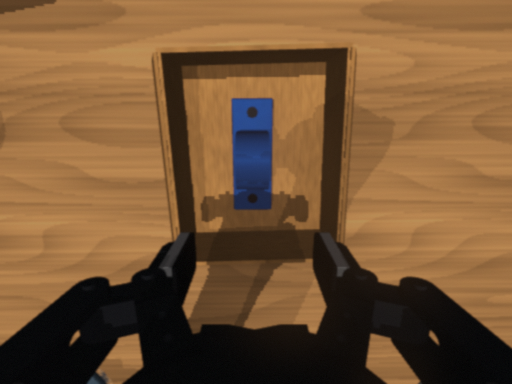

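The bearing stands flat in the middle of the carton at (252,152), its foot top at z 0.0186 at both ends (0.018 expected). The gripper is clear, so I hand in.

```bash
python3 -c "
from plant import r
print(r.sign_off())"
```

```text
the job is handed in; nothing more can be done
None
```

The job is handed in after about 15 s of robot time: the lid lies knob up in the middle of the mat and the bearing stands on its foot in the carton, both checked by camera; no verdict came back.

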